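Lay out the coral tiles by size along the tank's plinth

ROBOT

A 7-joint arm with a two-finger parallel gripper is mounted at the origin on the work surface. World frame = base frame: x ahead of the robot, y to its left, z up, the work surface at z = 0. Lengths are in m, angles in rad, forces in N, time in s.
With the tool pointing down it reaches from about 0.425 to 0.875 m from the base axis. Payload 4.7 kg.
Tool frame: the origin (TCP) lies at the very end of the fingers, on their centre line; the grasp point (between the pads) lies 19 mm behind it; z points along the fingers, y is the line along which they close (so a half turn about z gives the same grasp; the last joint's range is limited). The gripper opens to 85 mm and grips with 20 to 120 N. Pads are 22 mm wide; open, the fingers measure 114 mm over their backs; the gripper's body (76 mm by 85 mm) begins 54 mm behind the grasp point. The pads swing forward as they close: fully open they stand 13 mm farther back than shut.
Start: joints at [-1.145, 0.321, -0.07, 1.45, 0.023, 1.371, -0.057], TCP at [0.26, 0.596, 0.231] pointing down, gripper open.
Joint ranges: [-2.86, 2.86], [-0.3, 2.09], [-1.38, 1.24], [0.06, 2.45], [-1.56, 4.7], [0.09, 2.05], [-2.69, 2.69]. Speed limits (rad/s): [2.57, 2.57, 3.14, 3.14, 3.14, 3.14, 3.14].

INTERFACE

Orientations are given as [roll, pitch, yaw] about the fixed x, y, z axes, in that order (R = Rz(yaw) Ry(pitch) Rx(roll)).
In Python, from cell import ctrl, get_image, ticket gives the robot as it stands. The module is installed in compiled form; this text tells all that it offers.
- The arm moves only by the tool apply_moves, never from a script. Its argument "motion" is a list that holds one entry, the list of rows, each a list of 6 numbers: the shift along the tool's x, y, z in units of 40 cm (1.0 is 40 cm), then the turn, a rotation vector about the tool's x, y, z in units of 180 degrees (1.0 is 180 degrees). In form: [[[x, y, z, rx, ry, rz], ...]]. A call has exactly 8 rows; each row shifts and turns the commanded pose from where the row before left it, along the tool's axes as they then stand; what a row does not reach is not made up. A row lasts 1/10 s, in which the tool goes at most 50 mm and 8.59 degrees, less where a joint would pass 70% of its speed; a pose out of reach is approached as far as the arm can. A call with a number of a shift or a turn outside -1 to 1 is refused whole. A call with a gripper value outside its range is refused whole. "fingers" is the finger opening in mm, from 0 to 85.4, set as the call begins (left out, the last holds). The fingers move at their own pace and stop on an object; "grip_force" is the grip in N (left out, the last holds). Time passes only in rows, so rows that do not move let the fingers close, or fill a call up. It gives the time, the measured TCP pose, the force, the opening and the grip force at its end, in the units of the state.
- ctrl.state(): the state, without advancing time (a new reading comes with each control period).
- get_image(name): name is "side" or "top"; returns a dict with "image" (384x512x3 uint8, red, green, blue), "range_z" (384x512 float32, m along the optical axis (not along the pixel's ray), 0 where there is no reading), "vfov" (degrees; the focal length in pixels is half the picture's height over the tangent of half this angle, whatever the lens; pixels are square), "cx", "cy" (the principal point, pixels), "rvec" (rotation vector, rad) and "tvec" (3), from world to camera coordinates, as OpenCV has them. Camera axes: x right, y down, z forward; pixel columns grow to the right and rows downward; lengths in m; the calibration is good to about 2 mm. A picture is of the moment at which its call begins.
- ticket.job_done(): hands the job in; it is judged then, once.
The state is a dict: "t": time; "joint_positions": joint angles; "dq": joint speeds; "tau": joint torques, N m; "position": TCP position; "tcp_rot": TCP orientation; "wrist_force": force on the tool from outside, world axes, zero at the start; "ft_torque": the same for the moment, N m; "finger_gap": opening from 0.0 (shut) to 1.0 (fully open); "grasp_force": force on a finger pad.
Only numpy, scipy, OpenCV 4.12 (cv2) and the standard library are available. Lean on these libraries where they do the work, as an engineer would, in place of code of your own. Each camera call takes 0.05 s, during which the arm holds its last target. There are 200 camera calls.

TASK

Line the four square ceramic tiles up in one neat row in front of the tank, in order of size with the largest at the end nearer the turntable: lying flat on the counter, one centred at each of the four white marks, each with a whole side flush against the plinth's front edge. Leave the canister, the jar and the glass cleaner where they stand.

Things in the scene. Friction and masses are not known exactly. Their poses are not given: they have to be found in the camera images.
- tile28_c (a point): flat square white ceramic tile, 28 x 28 mm, 12 mm thick, loose on the counter; the point is its centre, 6 mm above the counter when flat; x and y along its sides, z up. The smallest of the four tiles.
- tile38_c (a point): flat square white ceramic tile, 38 x 38 mm, 12 mm thick, loose on the counter; the point is its centre, 6 mm above the counter when flat; x and y along its sides, z up. The second smallest of the four tiles.
- tile50_c (a point): flat square white ceramic tile, 50 x 50 mm, 12 mm thick, loose on the counter; the point is its centre, 6 mm above the counter when flat; x and y along its sides, z up. The second largest of the four tiles.
- tile64_c (a point): flat square white ceramic tile, 64 x 64 mm, 12 mm thick, loose on the counter; the point is its centre, 6 mm above the counter when flat; x and y along its sides, z up. The largest of the four tiles.
- mark0 (a point): point on the front edge of the tank's plinth, at counter height, below the near end of one of the four white marks across the plinth's top; mark0 is number 1 of 4 counting from the robot's right (-y) to its left (+y), 95 mm apart. x points level, straight back from the edge towards the tank, y along the edge to the left, z up.
- mark1 (a point): point on the front edge of the tank's plinth, at counter height, below the near end of one of the four white marks across the plinth's top; mark1 is number 2 of 4 counting from the robot's right (-y) to its left (+y), 95 mm apart. x points level, straight back from the edge towards the tank, y along the edge to the left, z up.
- mark2 (a point): point on the front edge of the tank's plinth, at counter height, below the near end of one of the four white marks across the plinth's top; mark2 is number 3 of 4 counting from the robot's right (-y) to its left (+y), 95 mm apart. x points level, straight back from the edge towards the tank, y along the edge to the left, z up.
- mark3 (a point): point on the front edge of the tank's plinth, at counter height, below the near end of one of the four white marks across the plinth's top; mark3 is number 4 of 4 counting from the robot's right (-y) to its left (+y), 95 mm apart. x points level, straight back from the edge towards the tank, y along the edge to the left, z up.
- tank: fixed low glass tank on a black plinth; origin at the middle of the plinth's straight front edge (facing the robot) at counter height, axes as the marks'. Plinth 12 mm high, 420 mm long; the outer marks lie 67.5 mm from its ends. The tank's glass front, 122 mm high, begins 85 mm behind the edge; the clear flap on its top (up to 180 mm high) is hinged 180 mm behind the edge and may stand ajar.
- turntable_c (a point): centre of the top of the fixed round white plastic turntable, 250 mm across, 22 mm high, which carries a ceramic dish, spoon and pipette (up to 35 mm above it). It stands either on the left (+y) or on the right (-y) of the work; a white supply bin, 200 mm square with stock in it up to 115 mm high, stands in the like place on the other side. z up.
- canister_c (a point): bystander: squat round green flip-top canister, 65 mm across, 54 mm high, loose; the point is its centre, 26 mm above the counter.
- jar_c (a point): bystander: small round lidded glass jar, 56 mm across, 55 mm high, loose; the point is its centre, half-way up.
- cleaner_c (a point): bystander: black magnetic glass cleaner, a block 58 mm (its x) by 40 mm (its y), 22 mm high with a narrow grey grip up to 40 mm, loose; the point is its centre, 20 mm above the counter.
Not all that is in view belongs to the job. What is shaped like the part that bears tile50_c but purple is not meant.

How it is judged:
By the outcome, as a careful person would: the job done as asked, in the order asked, and still so for the second after the job is handed in, with the robot touching nothing.
It also fails if it takes over 67 s, if anything falls off the work surface, if the arm or the gripper's body presses on something with over 40 N, if the wrist force passes 120 N, or if a joint passes its speed limit or range.

## Working session

There is one attempt and no reset: what is moved stays moved. The work goes in short steps, Python scripts to look and compute and a tool call to move; the robot and the scene stay as the last step left them, time stands still between calls to the robot, and variables do not carry over. Pictures are saved under pics/ and viewed, at most 10 in all, crops included, and the job is handed in when it is done.

Besides the shell and the picture viewer there is one more tool, called after "Call:" as a command line: name --argument value ..., lists and objects as JSON in quotes. apply_moves: Moves the arm, as the interface text tells. Shifts and turns lie within -1 to 1; 1 stands for 40 cm of shift or 180 degrees of turn. Its arguments: {"type":"object","properties":{"motion":{"type":"array"},"fingers":{"type":"number"},"grip_force":{"type":"number"}},"required":["motion"]}

```bash
mkdir -p pics; cat > h.py <<'E'
import numpy as np,cv2
from cell import ctrl,get_image,ticket
def cam(n):
    d=get_image(n);im=d["image"];f=im.shape[0]/2/np.tan(np.radians(d["vfov"])/2)
    d["K"]=np.array([[f,0,d["cx"]],[0,f,d["cy"]],[0,0,1]]);d["R"]=cv2.Rodrigues(np.array(d["rvec"],float))[0];d["t"]=np.array(d["tvec"],float).ravel();return d
def ray(d,uv,z):
    uv=np.atleast_2d(np.array(uv,float));r=(np.c_[uv,np.ones(len(uv))]@np.linalg.inv(d["K"]).T)@d["R"]
    c=-d["R"].T@d["t"];return c+r*((z-c[2])/r[:,2])[:,None]
def proj(d,P):
    p=(np.atleast_2d(P)@d["R"].T+d["t"])@d["K"].T;return p[:,:2]/p[:,2:]
def save(d,n): cv2.imwrite("pics/"+n,d["image"][:,:,::-1])
E
python3 - <<'E'
from h import *
s=ctrl.state();print({k:np.round(v,3) for k,v in s.items()})
for n in("top","side"):
    d=cam(n);save(d,n+"0.png");print(n,-d["R"].T@d["t"],d["R"][2],d["vfov"])
E
```

```text
{'t': np.float64(0.0), 'joint_positions': array([-1.145,  0.322, -0.07 ,  1.452,  0.023,  1.371, -0.057]), 'dq': array([ 0.001, -0.001, -0.001, -0.001,  0.003,  0.001,  0.   ]), 'tau': array([ 0.0000e+00, -4.9359e+01, -3.8200e-01, -3.1433e+01,  1.3000e-02,
        1.2000e-02,  0.0000e+00]), 'position': array([0.26 , 0.595, 0.23 ]), 'tcp_rot': array([-3.14,  0.  ,  2.73]), 'wrist_force': array([ 0.788, -0.579,  0.07 ]), 'ft_torque': array([-0.015, -0.048, -0.012]), 'grasp_force': np.float64(0.0), 'finger_gap': np.float64(1.004)}
top [0.47436982 0.01082322 1.20331213] [ 0.05421461  0.00534382 -0.99851501] 53.97131247016051
side [ 0.34914244 -0.98841853  1.11134905] [ 0.13268704  0.6783089  -0.72269716] 43.50760663662538
```

View pics/top0.png

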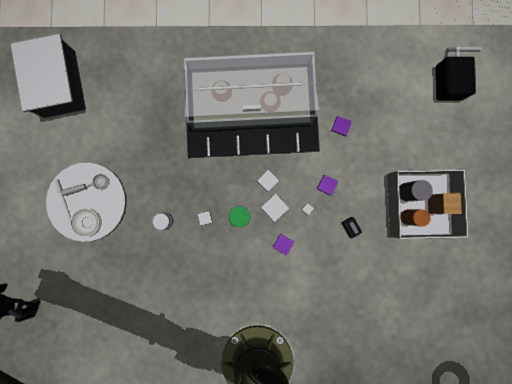

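View pics/side0.png

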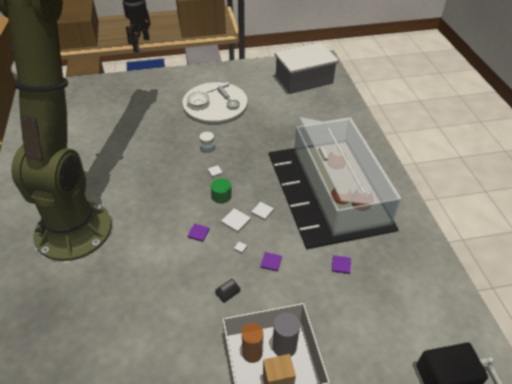

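The top view shows the white tiles near (268,180), (275,208), (204,218) and (308,209). The marks are at columns 208–298 near row 145, and the turntable is at (86,202), on the +y side. The side view agrees.

```bash
cat > meas.py <<'E'
from h import *
def tiles(d,z=0.012,pts=None,lo=150):
    im=d["image"].astype(int);m=((im.min(2)>lo)&(im.max(2)-im.min(2)<30)).astype(np.uint8)
    out=[]
    cs,_=cv2.findContours(m,cv2.RETR_EXTERNAL,cv2.CHAIN_APPROX_NONE)
    n,l,st,ce=cv2.connectedComponentsWithStats(m,connectivity=4)
    for i in range(1,n):
        if not 15<st[i,4]<1500: continue
        v,u=np.nonzero(l==i)
        # pixel corners -> world; area-based side, min-area rect angle
        P=ray(d,np.c_[u,v],z)[:,:2]
        c=P.mean(0)
        if not(0.2<c[0]<0.85 and abs(c[1])<0.35): continue
        q=np.vstack([ray(d,np.c_[u+a,v+b],z)[:,:2] for a in(-.5,.5) for b in(-.5,.5)])
        r=cv2.minAreaRect((q*1000).astype(np.float32))
        out.append((ce[i].round(1),c.round(4),np.array(r[0]).round(1),np.array(r[1]).round(1),round(r[2],1),st[i,4]))
    return out
E
python3 - <<'E'
from meas import *
for n in("top","side"):
    d=cam(n);print(n)
    for o in tiles(d): print(*o)
    im=d["image"].astype(int)
    if n=="top":
        # front edge: last dark row per column in plinth
        g=im.max(2);e=[]
        for u in range(192,316,2):
            col=g[125:170,u];k=np.nonzero(col<40)[0]
            if len(k):
                b=k[-1]; # subpixel
                a0,a1=float(col[b]),float(col[min(b+2,44)]);mid=float(col[b+1]);e.append((u,125+b+.5+(1-(mid-a0)/(a1-a0+1e-9))))
        e=np.array(e);W=ray(d,e,0.012);p=np.polyfit(W[:,1],W[:,0],1);r=W[:,0]-np.polyval(p,W[:,1]);ok=abs(r)<.003
        p=np.polyfit(W[ok,1],W[ok,0],1);print("edge x=a*y+b",p,np.abs(r).max(),ok.sum(),len(ok))
    c=np.argwhere((im[...,1]>im[...,0]+40)&(im[...,1]>im[...,2]+30))[:,::-1];print("green",ray(d,c.mean(0),.05))
d=cam("top");cv2.imwrite("pics/crop.png",cv2.resize(d["image"][110:250,140:360,::-1],None,fx=3.5,fy=3.5,interpolation=cv2.INTER_CUBIC))
print("jar",ray(d,[162,222],.05),"cleaner",ray(d,[351,227],.02))
E
```

```text
top
[315.7  98.9] [ 0.8255 -0.1891] [ 831.7 -189.8] [82.  13.4] 3.0 62
[270.  99.] [ 0.8255 -0.0431] [825.5 -42.9] [41.1 41.2] 45.2 122
[271.5 117. ] [ 0.7671 -0.0475] [767.1 -47.5] [51.1  3.2] 89.9 16
[251. 118.] [0.764 0.018] [764.  18.] [60.7  3.2] 89.9 19
[210.9 119.9] [0.7581 0.1462] [759.4 147.5] [70.4  6.5] 89.9 23
[297.5 142.1] [ 0.686  -0.1299] [ 686.4 -129.9] [ 6.4 61. ] 89.6 25
[267.6 142.8] [ 0.684  -0.0348] [681.8 -34.5] [ 6.4 57.8] 89.8 25
[237.8 143. ] [0.6835 0.0603] [678.8  61.1] [57.8  6.4] 0.1 24
[208.1 147.1] [0.6704 0.1548] [672.5 154.9] [58.3  6.9] 3.7 22
[267.8 180.1] [ 0.5649 -0.0349] [564.5 -34.9] [53.8 51.7] 44.8 236
[274.9 207.4] [ 0.4787 -0.057 ] [478.5 -57.2] [67.4 67.3] 42.2 399
[307.8 208.8] [ 0.474  -0.1609] [ 474.2 -160.8] [30.9 30.6] 51.0 72
[204.4 217.9] [0.4456 0.1654] [446.  165.4] [39.8 39.7] 14.3 134
[160.3 221.3] [0.4352 0.3044] [434.5 303.7] [50.7 50.3] 90.0 200
edge x=a*y+b [-0.06026278  0.6506893 ] 0.061506569497786545 2 62
green [[0.45141174 0.05458901 0.05      ]]
side
[206.3 135.7] [0.4427 0.3445] [441.6 343.4] [49.8 53.6] 79.2 104
[214.6 169.7] [0.4478 0.1654] [448.1 165.3] [43.2 44. ] 15.8 94
[262.2 209.4] [ 0.5666 -0.0356] [566.8 -35.1] [55.  54.8] 45.5 205
[235.5 218.7] [ 0.4803 -0.0572] [480.2 -55.9] [70.3 68.2] 42.0 351
[239.9 246. ] [ 0.4758 -0.1604] [ 475.8 -160.2] [31.6 31.9] 47.7 76
green [[0.45265666 0.05274146 0.05      ]]
jar [[0.4342027  0.28972082 0.05      ]] cleaner [[ 0.41720714 -0.29386161  0.02      ]]
```

View pics/crop.png

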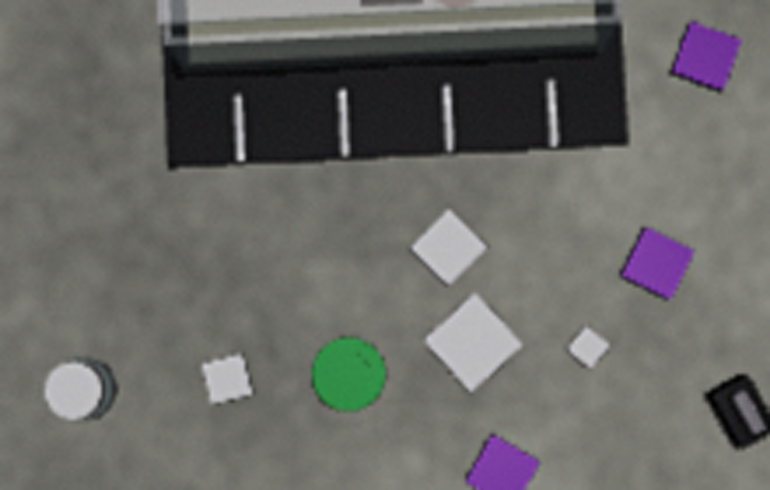

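The crop confirms the tile layout, the green canister between the 38 and 64 tiles, and the plinth's front edge running from about (170,166) to (628,143) in the crop, slightly yawed. I'll fit the edge and the marks precisely.

```bash
cat > edge.py <<'E'
from meas import *
def edge(d):
    g=d["image"].astype(float).mean(2);e=[]
    for u in range(194,314):
        if min(abs(u-c) for c in(208.5,238.2,268,297.7))<4: continue
        for v in range(135,170):
            if g[v,u]<62<=g[v+1,u]: vv=v+(62-g[v,u])/(g[v+1,u]-g[v,u])
        e.append((u,vv))
    W=ray(d,e,0.012);x,y=W[:,0],W[:,1]
    for _ in range(4):
        p=np.polyfit(y,x,1);r=abs(x-np.polyval(p,y));k=r<max(.0015,2*np.median(r));x,y=x[k],y[k]
    return p,len(x),r.max()
def marks(d,p):
    g=d["image"].astype(float).mean(2);out=[]
    for u0 in(208.5,238.2,268,297.7):
        uv=[]
        for v in range(138,150):
            U=np.arange(int(u0)-5,int(u0)+7);w=np.clip(g[v,U]-50,0,None)
            if w.max()>60: uv.append(((U*w).sum()/w.sum(),v))
        W=ray(d,uv,.012);q=np.polyfit(W[:,0],W[:,1],1) # y=q0 x+q1
        yc=W[:,1].mean();xc=W[:,0].mean();a=-p[0]
        # edge direction (p0,1); back dir (1,-p0): go from mean to edge
        t=(xc-(p[0]*yc+p[1]))/(1+p[0]**2)
        out.append([xc-t,yc+t*p[0],q[0]])
    return np.array(out)
E
python3 - <<'E'
from edge import *
d=cam("top");p,n,r=edge(d);print(p,n,r);M=marks(d,p);print(M.round(4));print(np.linalg.norm(np.diff(M[:,:2],axis=0),axis=1))
g=d["image"].mean(2);print(g[145:165,220].round(),g[145:165,285].round())
E
```

```text
[-0.05058771  0.64761572] 89 0.00118488686713758
[[ 0.6399  0.1534  0.056 ]
 [ 0.6447  0.0585  0.0454]
 [ 0.6495 -0.0365  0.0645]
 [ 0.6543 -0.1313  0.0617]]
[0.09504405 0.09507677 0.09501132]
[ 29.  31.  29.  29.  29.  27.  30.  30.  29.  29.  28.  56. 116. 110.
 107. 104. 102. 102. 101. 100.] [ 30.  32.  33.  31.  32.  30.  28.  22.  61. 120. 116. 113. 112. 111.
 113. 114. 114. 116. 116. 118.]
```

```bash
cat > plan.py <<'E'
import sys,json
from h import *
from scipy.spatial.transform import Rotation as Ro
# waypoints "x,y,z,yawdeg,rows" ; prints rounded rows in tool axes/units
def plan(ws):
    s=ctrl.state();p=np.array(s["position"]);R=Ro.from_euler("xyz",s["tcp_rot"]);rows=[]
    for x,y,z,yaw,n in ws:
        n=int(n);G=Ro.from_euler("xyz",[180,0,yaw],degrees=True);P=np.array([x,y,z])
        for k in range(n):
            sh=np.round(R.inv().apply((P-p)/(n-k))/.4,3);tu=np.round((R.inv()*G).as_rotvec()/(n-k)/np.pi,3)
            if np.linalg.norm(sh)>.12 or np.linalg.norm(tu)>.046: print("FAST",k,np.linalg.norm(sh),np.linalg.norm(tu))
            p=p+R.apply(sh*.4);R=R*Ro.from_rotvec(tu*np.pi);rows.append(sh.tolist()+tu.tolist())
    rows+= [[0]*6]*(-len(rows)%8)
    for i in range(0,len(rows),8): print(json.dumps([rows[i:i+8]]).replace("0.0,","0,").replace("-0,","0,"))
if __name__=="__main__": plan([list(map(float,a.split(","))) for a in sys.argv[1:]])
E
python3 plan.py .565,-.035,.12,135,16
```

```text
[[[-0.083, -0.071, 0.017, 0, 0, 0.007], [-0.085, -0.069, 0.017, 0, 0, 0.007], [-0.086, -0.068, 0.017, 0, 0, 0.007], [-0.088, -0.066, 0.017, 0, 0, 0.008], [-0.089, -0.063, 0.018, 0, 0, 0.007], [-0.091, -0.061, 0.017, 0, 0, 0.008], [-0.092, -0.059, 0.018, 0, 0, 0.007], [-0.093, -0.057, 0.017, 0, 0, 0.008]]]
[[[-0.095, -0.055, 0.018, 0, 0, 0.007], [-0.096, -0.053, 0.017, 0, 0, 0.008], [-0.097, -0.05, 0.018, 0, 0, 0.007], [-0.098, -0.048, 0.017, 0, 0, 0.008], [-0.1, -0.046, 0.018, 0, 0, 0.007], [-0.1, -0.043, 0.017, 0, 0, 0.008], [-0.102, -0.041, 0.018, 0, 0, 0.007], [-0.102, -0.038, 0.017, 0, 0, 0.008]]]
```

Call:
apply_moves --motion '[[[-0.083, -0.071, 0.017, 0, 0, 0.007], [-0.085, -0.069, 0.017, 0, 0, 0.007], [-0.086, -0.068, 0.017, 0, 0, 0.007], [-0.088, -0.066, 0.017, 0, 0, 0.008], [-0.089, -0.063, 0.018, 0, 0, 0.007], [-0.091, -0.061, 0.017, 0, 0, 0.008], [-0.092, -0.059, 0.018, 0, 0, 0.007], [-0.093, -0.057, 0.017, 0, 0, 0.008]]]' --fingers 66 --grip_force 25

```text
t: 1.1
position: [0.4134, 0.2789, 0.1761]
tcp_rot: [3.141, 0.0, 2.544]
wrist_force: [1.6, 0.3, 1.2]
finger_gap: 0.772
grasp_force: 0.0
```

Call:
apply_moves --motion '[[[-0.095, -0.055, 0.018, 0, 0, 0.007], [-0.096, -0.053, 0.017, 0, 0, 0.008], [-0.097, -0.05, 0.018, 0, 0, 0.007], [-0.098, -0.048, 0.017, 0, 0, 0.008], [-0.1, -0.046, 0.018, 0, 0, 0.007], [-0.1, -0.043, 0.017, 0, 0, 0.008], [-0.102, -0.041, 0.018, 0, 0, 0.007], [-0.102, -0.038, 0.017, 0, 0, 0.008]]]'

```text
t: 1.9
position: [0.5657, -0.0363, 0.1201]
tcp_rot: [3.141, 0.0, 2.355]
wrist_force: [-0.2, 0.3, 0.4]
finger_gap: 0.77
grasp_force: 0.0
```

```bash
python3 plan.py .565,-.035,.002,135,6
```

```text
[[[0.001, 0, 0.049, 0, 0, -0.0], [0.001, 0, 0.049, 0, 0, -0.0], [0, 0, 0.049, 0, 0, -0.0], [0.001, 0, 0.049, 0, 0, -0.0], [0, 0, 0.05, 0, 0, -0.0], [0.001, 0.001, 0.049, 0, 0, -0.0], [0, 0, 0, 0, 0, 0], [0, 0, 0, 0, 0, 0]]]
```

Call:
apply_moves --motion '[[[0.001, 0, 0.05, 0, 0, 0], [0.001, 0, 0.05, 0, 0, 0], [0, 0, 0.05, 0, 0, 0], [0.001, 0, 0.05, 0, 0, 0], [0, 0, 0.05, 0, 0, 0], [0.001, 0, 0.05, 0, 0, 0], [0, 0, 0, 0, 0, 0], [0, 0, 0, 0, 0, 0]]]'

```text
t: 2.7
position: [0.564, -0.0336, 0.0003]
tcp_rot: [-3.141, -0.0, 2.356]
wrist_force: [-0.5, 0.6, -0.3]
finger_gap: 0.772
grasp_force: 0.0
```

Call:
apply_moves --motion '[[[0, 0, 0, 0, 0, 0], [0, 0, 0, 0, 0, 0], [0, 0, 0, 0, 0, 0], [0, 0, 0, 0, 0, 0], [0, 0, 0, 0, 0, 0], [0, 0, 0, 0, 0, 0], [0, 0, 0, 0, 0, 0], [0, 0, 0, 0, 0, 0]]]' --fingers 40

```text
t: 3.5
position: [0.5652, -0.0336, 0.0016]
tcp_rot: [3.139, 0.002, 2.356]
wrist_force: [-0.6, 0.7, 4.7]
finger_gap: 0.576
grasp_force: 27.1
```

```bash
python3 plan.py .566,-.035,.05,135,2 .6095,.0572,.05,182.9,6; python3 - <<'E'
from h import *
save(cam("side"),"g50.png")
E
```

```text
[[[-0.002, 0, -0.06, 0, 0, -0.0], [-0.002, -0.001, -0.061, 0.001, 0.001, -0.0], [0.014, 0.04, 0, 0, 0, -0.044], [0.009, 0.042, 0, 0, 0, -0.044], [0.003, 0.042, 0, 0, 0, -0.045], [-0.003, 0.042, 0, 0, 0, -0.044], [-0.009, 0.042, 0, 0, 0, -0.045], [-0.015, 0.04, 0, 0, -0.001, -0.044]]]
```

View pics/g50.png

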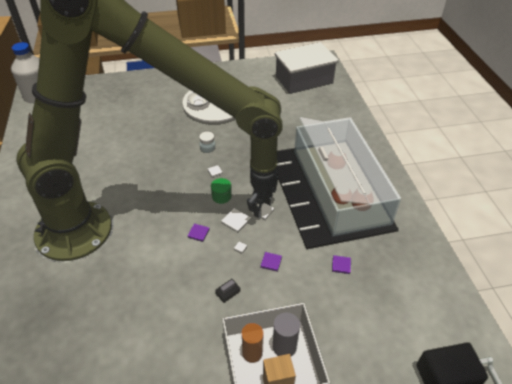

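The tile is between the fingers at (262,208) in the picture, and the opening reads 49 mm. Now lift, turn and carry it.

Call:
apply_moves --motion '[[[-0.002, 0, -0.06, 0, 0, 0], [-0.002, -0.001, -0.061, 0, 0, 0], [0.014, 0.04, 0, 0, 0, -0.044], [0.009, 0.042, 0, 0, 0, -0.044], [0.003, 0.042, 0, 0, 0, -0.045], [-0.003, 0.042, 0, 0, 0, -0.044], [-0.009, 0.042, 0, 0, 0, -0.045], [-0.015, 0.04, 0, 0, 0, -0.044]]]'

```text
t: 4.35
position: [0.6085, 0.058, 0.0485]
tcp_rot: [3.141, -0.0, -3.086]
wrist_force: [0.5, -0.4, -1.1]
finger_gap: 0.578
grasp_force: 26.5
```

```bash
python3 plan.py .6095,.0566,.002,182.9,4 .620,.0571,.002,182.9,4; python3 -c "
from h import *;print(ctrl.state())"
```

```text
[[[-0.001, -0.001, 0.029, 0, 0, 0.0], [0, -0.001, 0.029, 0, 0, 0.001], [-0.001, -0.001, 0.029, 0, 0, 0.0], [0, -0.001, 0.029, 0, 0, 0.001], [-0.007, 0, 0, 0, 0, -0.0], [-0.007, 0, 0, 0, 0, -0.0], [-0.006, 0, 0, 0, 0, -0.0], [-0.007, 0, 0, 0, 0, -0.0]]]
{'t': 4.35, 'joint_positions': array([-0.36304952,  0.39532993,  0.27262409,  1.75527165, -0.12308669,
        1.00784266,  1.58209529]), 'dq': array([ 0.03588092,  0.14242783, -0.30301693, -0.23386323,  0.09133807,
        0.05935753,  1.0513399 ]), 'tau': array([-2.59961877e-01, -4.85977757e+01,  4.43259627e+00, -2.65491003e+01,
       -9.93833877e-02, -3.08611302e-02, -1.09805647e+00]), 'position': array([0.60845573, 0.05797124, 0.04846027]), 'tcp_rot': array([ 3.14146977e+00, -2.26699033e-04, -3.08570808e+00]), 'wrist_force': array([ 0.53902743, -0.42057542, -1.10885677]), 'ft_torque': array([-0.02514153, -0.01457843,  0.00710642]), 'grasp_force': 26.45477056503296, 'finger_gap': 0.5777359407974941}
```

Call:
apply_moves --motion '[[[0, 0, 0.029, 0, 0, 0], [0, 0, 0.029, 0, 0, 0], [0, 0, 0.029, 0, 0, 0], [0, 0, 0.029, 0, 0, 0], [-0.007, 0, 0, 0, 0, 0], [-0.007, 0, 0, 0, 0, 0], [-0.007, 0, 0, 0, 0, 0], [0, 0, 0, 0, 0, 0]]]'

```text
t: 5.15
position: [0.6173, 0.0575, 0.002]
tcp_rot: [-3.141, 0.0, -3.092]
wrist_force: [0.6, 0.4, -0.7]
finger_gap: 0.577
grasp_force: 28.6
```

Call:
apply_moves --motion '[[[-0.005, 0, 0, 0, 0, 0], [-0.005, 0, 0, 0, 0, 0], [-0.004, 0, 0, 0, 0, 0], [-0.004, 0, 0, 0, 0, 0], [0, 0, 0, 0, 0, 0], [0, 0, 0, 0, 0, 0], [0, 0, 0, 0, 0, 0], [0, 0, 0, 0, 0, 0]]]'

```text
t: 5.95
position: [0.6209, 0.0579, 0.0013]
tcp_rot: [3.141, -0.007, -3.092]
wrist_force: [-7.6, -0.3, 2.6]
finger_gap: 0.577
grasp_force: 29.0
```

Call:
apply_moves --motion '[[[0, 0, 0, 0, 0, 0], [0, 0, 0, 0, 0, 0], [0, 0, 0, 0, 0, 0], [0, 0, -0.05, 0, 0, 0], [0, 0, -0.1, 0, 0, 0], [0, 0, -0.1, 0, 0, 0], [0, 0, 0, 0, 0, 0], [0, 0, 0, 0, 0, 0]]]' --fingers 62

```text
t: 6.75
position: [0.6253, 0.0582, 0.1037]
tcp_rot: [3.141, 0.004, -3.092]
wrist_force: [-1.0, 0.5, -1.1]
finger_gap: 0.728
grasp_force: 0.0
```

```bash
python3 plan.py .48,-.057,.08,132,7 .48,-.057,.05,132,1 .48,-.057,0,132,3
```

```text
[[[0.054, -0.039, 0.008, 0, 0, 0.04], [0.049, -0.045, 0.008, 0, 0, 0.04], [0.043, -0.051, 0.008, 0, 0, 0.041], [0.036, -0.056, 0.008, 0, 0, 0.04], [0.028, -0.059, 0.009, 0, 0, 0.041], [0.021, -0.063, 0.008, 0, 0, 0.04], [0.012, -0.064, 0.009, 0.001, 0.001, 0.041], [0, 0, 0.075, 0, 0, -0.0]]]
[[[0, 0, 0.042, 0, 0, -0.0], [0, 0, 0.041, 0, 0, -0.0], [0, 0, 0.042, 0, 0, -0.0], [0, 0, 0, 0, 0, 0], [0, 0, 0, 0, 0, 0], [0, 0, 0, 0, 0, 0], [0, 0, 0, 0, 0, 0], [0, 0, 0, 0, 0, 0]]]
```

Call:
apply_moves --motion '[[[0.054, -0.039, 0.008, 0, 0, 0.04], [0.049, -0.045, 0.008, 0, 0, 0.04], [0.043, -0.051, 0.008, 0, 0, 0.041], [0.036, -0.056, 0.008, 0, 0, 0.04], [0.028, -0.059, 0.009, 0, 0, 0.041], [0.021, -0.063, 0.008, 0, 0, 0.04], [0.012, -0.064, 0.009, 0, 0, 0.041], [0, 0, 0.075, 0, 0, 0]]]' --fingers 80

```text
t: 7.55
position: [0.4781, -0.0595, 0.0497]
tcp_rot: [3.139, 0.002, 2.296]
wrist_force: [1.7, -0.3, -0.6]
finger_gap: 0.941
grasp_force: 0.0
```

Call:
apply_moves --motion '[[[0, 0, 0.042, 0, 0, 0], [0, 0, 0.041, 0, 0, 0], [0, 0, 0.042, 0, 0, 0], [0, 0, 0, 0, 0, 0], [0, 0, 0, 0, 0, 0], [0, 0, 0, 0, 0, 0], [0, 0, 0, 0, 0, 0], [0, 0, 0, 0, 0, 0]]]'

```text
t: 8.35
position: [0.4794, -0.057, -0.0004]
tcp_rot: [3.14, 0.001, 2.303]
wrist_force: [0.1, 0.1, 0.2]
finger_gap: 0.936
grasp_force: 0.0
```

Call:
apply_moves --motion '[[[0, 0, 0, 0, 0, 0], [0, 0, 0, 0, 0, 0], [0, 0, 0, 0, 0, 0], [0, 0, 0, 0, 0, 0], [0, 0, 0, 0, 0, 0], [0, 0, 0, 0, 0, 0], [0, 0, 0, 0, 0, 0], [0, 0, 0, 0, 0, 0]]]' --fingers 54

```text
t: 9.15
position: [0.4792, -0.057, -0.0005]
tcp_rot: [3.141, 0.0, 2.303]
wrist_force: [-1.8, -0.3, 5.7]
finger_gap: 0.737
grasp_force: 27.4
```

```bash
python3 plan.py .480,-.057,.08,132,2 .52,.03,.09,160,5 .56,.1,.09,170,3 .597,.1512,.05,182.9,4 .597,.1512,.001,182.9,4
```

```text
[[[-0.001, 0.001, -0.101, 0, 0, -0.0], [0, 0.001, -0.1, 0, 0, -0.0], [0.019, 0.044, -0.005, 0, 0, -0.031], [0.015, 0.046, -0.005, 0, 0, -0.031], [0.01, 0.047, -0.005, 0, 0, -0.031], [0.005, 0.047, -0.005, 0, 0, -0.031], [0.001, 0.047, -0.005, 0, 0, -0.032], [-0.011, 0.066, 0, 0, 0, -0.019]]]
[[[-0.015, 0.066, 0, 0, 0, -0.018], [-0.02, 0.064, 0, 0, 0, -0.019], [-0.017, 0.036, 0.025, 0, 0, -0.018], [-0.019, 0.034, 0.025, 0, 0, -0.018], [-0.021, 0.034, 0.025, 0, 0, -0.018], [-0.023, 0.032, 0.025, 0, 0, -0.017], [0, 0, 0.031, 0, 0, -0.0], [0, 0, 0.031, 0, 0, -0.0]]]
[[[0, 0, 0.03, 0, 0, -0.0], [0, 0, 0.031, 0, 0, -0.0], [0, 0, 0, 0, 0, 0], [0, 0, 0, 0, 0, 0], [0, 0, 0, 0, 0, 0], [0, 0, 0, 0, 0, 0], [0, 0, 0, 0, 0, 0], [0, 0, 0, 0, 0, 0]]]
```

Call:
apply_moves --motion '[[[-0.001, 0, -0.101, 0, 0, 0], [0, 0, -0.1, 0, 0, 0], [0.019, 0.044, -0.005, 0, 0, -0.031], [0.015, 0.046, -0.005, 0, 0, -0.031], [0.01, 0.047, -0.005, 0, 0, -0.031], [0.005, 0.047, -0.005, 0, 0, -0.031], [0.001, 0.047, -0.005, 0, 0, -0.032], [-0.011, 0.066, 0, 0, 0, -0.019]]]'

```text
t: 9.95
position: [0.532, 0.0523, 0.0891]
tcp_rot: [-3.141, -0.0, 2.854]
wrist_force: [0.7, -0.2, -0.7]
finger_gap: 0.739
grasp_force: 29.5
```

Call:
apply_moves --motion '[[[-0.015, 0.066, 0, 0, 0, -0.018], [-0.02, 0.064, 0, 0, 0, -0.019], [-0.017, 0.036, 0.025, 0, 0, -0.018], [-0.019, 0.034, 0.025, 0, 0, -0.018], [-0.021, 0.034, 0.025, 0, 0, -0.018], [-0.023, 0.032, 0.025, 0, 0, -0.017], [0, 0, 0.031, 0, 0, 0], [0, 0, 0.031, 0, 0, 0]]]'

```text
t: 10.75
position: [0.5953, 0.1503, 0.0232]
tcp_rot: [-3.141, -0.001, -3.092]
wrist_force: [-0.6, -0.2, -0.6]
finger_gap: 0.742
grasp_force: 29.5
```

Call:
apply_moves --motion '[[[0, 0, 0.03, 0, 0, 0], [0, 0, 0.03, 0, 0, 0], [-0.007, 0, 0, 0, 0, 0], [-0.007, 0, 0, 0, 0, 0], [-0.007, 0, 0, 0, 0, 0], [0, 0, 0, 0, 0, 0], [0, 0, 0, 0, 0, 0], [0, 0, 0, 0, 0, 0]]]'

```text
t: 11.55
position: [0.6043, 0.1512, 0.0006]
tcp_rot: [3.141, 0.0, -3.092]
wrist_force: [-0.0, 0.8, -0.8]
finger_gap: 0.739
grasp_force: 31.2
```

Call:
apply_moves --motion '[[[-0.006, 0, 0, 0, 0, 0], [-0.006, 0, 0, 0, 0, 0], [-0.005, 0, 0, 0, 0, 0], [-0.005, 0, 0, 0, 0, 0], [0, 0, 0, 0, 0, 0], [0, 0, 0, 0, 0, 0], [0, 0, 0, 0, 0, 0], [0, 0, 0, 0, 0, 0]]]'

```text
t: 12.35
position: [0.6107, 0.1516, -0.0002]
tcp_rot: [-3.141, -0.005, -3.092]
wrist_force: [-6.2, 0.4, 1.2]
finger_gap: 0.736
grasp_force: 31.5
```

Call:
apply_moves --motion '[[[0, 0, 0, 0, 0, 0], [0, 0, 0, 0, 0, 0], [0, 0, 0, 0, 0, 0], [0, 0, -0.05, 0, 0, 0], [0, 0, -0.1, 0, 0, 0], [0, 0, -0.05, 0, 0, 0], [0, 0, 0, 0, 0, 0], [0, 0, 0, 0, 0, 0]]]' --fingers 75

```text
t: 13.15
position: [0.6136, 0.1517, 0.0809]
tcp_rot: [3.141, 0.001, -3.092]
wrist_force: [0.8, 0.1, -0.3]
finger_gap: 0.878
grasp_force: 0.0
```

```bash
python3 plan.py .444,.1645,.08,194.7,5 .444,.1645,.003,194.7,3; python3 - <<'E'
from h import *
cv2.imwrite("pics/mid.png",cv2.resize(cam("top")["image"][110:250,140:360,::-1],None,fx=3.5,fy=3.5,interpolation=cv2.INTER_CUBIC))
E
```

```text
[[[0.084, 0.011, 0, 0, 0, -0.013], [0.084, 0.014, 0, 0, 0, -0.013], [0.083, 0.017, 0.001, 0, 0, -0.013], [0.083, 0.021, 0, 0, 0, -0.013], [0.081, 0.024, 0.001, 0, 0, -0.014], [0, 0, 0.064, 0, 0, 0.0], [0, 0, 0.064, 0, 0, 0.0], [0.001, 0, 0.064, 0, 0, 0.0]]]
```

Call:
apply_moves --motion '[[[0.084, 0.011, 0, 0, 0, -0.013], [0.084, 0.014, 0, 0, 0, -0.013], [0.083, 0.017, 0.001, 0, 0, -0.013], [0.083, 0.021, 0, 0, 0, -0.013], [0.081, 0.024, 0.001, 0, 0, -0.014], [0, 0, 0.064, 0, 0, 0], [0, 0, 0.064, 0, 0, 0], [0.001, 0, 0.062, 0, 0, 0]]]' --fingers 54

```text
t: 14.0
position: [0.4422, 0.164, 0.002]
tcp_rot: [-3.141, -0.001, -2.884]
wrist_force: [0.8, 0.3, -0.0]
finger_gap: 0.632
grasp_force: 0.0
```

Call:
apply_moves --motion '[[[0, 0, 0, 0, 0, 0], [0, 0, 0, 0, 0, 0], [0, 0, 0, 0, 0, 0], [0, 0, 0, 0, 0, 0], [0, 0, 0, 0, 0, 0], [0, 0, 0, 0, 0, 0], [0, 0, 0, 0, 0, 0], [0, 0, 0, 0, 0, 0]]]' --fingers 28

```text
t: 14.8
position: [0.4435, 0.1643, 0.0039]
tcp_rot: [3.141, 0.0, -2.884]
wrist_force: [-0.4, -0.6, -0.3]
finger_gap: 0.431
grasp_force: 29.7
```

```bash
python3 plan.py .444,.1645,.1,194.7,3 .56,.06,.1,188,5 .615,-.0385,.05,182.9,5 .615,-.0385,.004,182.9,3; python3 -c "
from h import *
M=[[.6393,.0575],[.6513,-.0365]]
"
```

```text
[[[-0.001, 0, -0.08, 0, 0, 0.0], [0, 0, -0.08, 0, 0, 0.0], [-0.001, 0, -0.08, 0, 0, 0.0], [-0.043, -0.065, 0, 0, 0, 0.007], [-0.044, -0.064, 0, 0, 0, 0.008], [-0.046, -0.063, 0, 0, 0, 0.007], [-0.047, -0.062, 0, 0, 0, 0.008], [-0.048, -0.062, 0, 0, 0, 0.007]]]
[[[-0.02, -0.053, 0.025, 0, 0, 0.006], [-0.021, -0.052, 0.025, 0, 0, 0.006], [-0.023, -0.052, 0.025, 0, 0, 0.006], [-0.023, -0.051, 0.025, 0, 0, 0.005], [-0.024, -0.051, 0.025, 0, 0, 0.006], [0, 0, 0.038, 0, 0, -0.0], [0, 0, 0.038, 0, 0, -0.0], [0, 0, 0.039, 0, 0, -0.0]]]
```

Call:
apply_moves --motion '[[[-0.001, 0, -0.08, 0, 0, 0], [0, 0, -0.08, 0, 0, 0], [-0.001, 0, -0.08, 0, 0, 0], [-0.043, -0.065, 0, 0, 0, 0.007], [-0.044, -0.064, 0, 0, 0, 0.008], [-0.046, -0.063, 0, 0, 0, 0.007], [-0.047, -0.062, 0, 0, 0, 0.008], [-0.048, -0.062, 0, 0, 0, 0.007]]]'

```text
t: 15.6
position: [0.5606, 0.0591, 0.0997]
tcp_rot: [3.141, 0.0, -3.001]
wrist_force: [-0.5, -0.8, -0.8]
finger_gap: 0.436
grasp_force: 29.7
```

Call:
apply_moves --motion '[[[-0.02, -0.053, 0.025, 0, 0, 0.006], [-0.021, -0.052, 0.025, 0, 0, 0.006], [-0.023, -0.052, 0.025, 0, 0, 0.006], [-0.023, -0.051, 0.025, 0, 0, 0.005], [-0.024, -0.051, 0.025, 0, 0, 0.006], [0, 0, 0.038, 0, 0, 0], [0, 0, 0.038, 0, 0, 0], [0, 0, 0.039, 0, 0, 0]]]'

```text
t: 16.4
position: [0.6142, -0.0372, 0.0023]
tcp_rot: [3.141, -0.001, -3.09]
wrist_force: [-0.3, 0.2, -1.0]
finger_gap: 0.434
grasp_force: 29.7
```

Call:
apply_moves --motion '[[[0, 0, 0, 0, 0, 0], [-0.007, 0, 0, 0, 0, 0], [-0.007, 0, 0, 0, 0, 0], [-0.007, 0, 0, 0, 0, 0], [0, 0, 0, 0, 0, 0], [0, 0, 0, 0, 0, 0], [0, 0, 0, 0, 0, 0], [0, 0, 0, 0, 0, 0]]]'

```text
t: 17.2
position: [0.6231, -0.0382, 0.0038]
tcp_rot: [3.141, 0.0, -3.092]
wrist_force: [-0.3, -0.5, -0.6]
finger_gap: 0.434
grasp_force: 30.3
```

Call:
apply_moves --motion '[[[-0.006, 0, 0, 0, 0, 0], [-0.006, 0, 0, 0, 0, 0], [-0.005, 0, 0, 0, 0, 0], [-0.006, 0, 0, 0, 0, 0], [0, 0, 0, 0, 0, 0], [0, 0, 0, 0, 0, 0], [0, 0, 0, 0, 0, 0], [0, 0, 0, 0, 0, 0]]]'

```text
t: 18.0
position: [0.6248, -0.0382, 0.0014]
tcp_rot: [3.14, -0.016, -3.093]
wrist_force: [-15.5, 0.4, 5.6]
finger_gap: 0.438
grasp_force: 30.9
```

Call:
apply_moves --motion '[[[0.01, 0, 0, 0, 0, 0], [0, 0, 0, 0, 0, 0], [0, 0, 0, 0, 0, 0], [0, 0, 0, 0, 0, 0], [0, 0, -0.05, 0, 0, 0], [0, 0, -0.1, 0, 0, 0], [0, 0, -0.08, 0, 0, 0], [0, 0, 0, 0, 0, 0]]]' --fingers 50

```text
t: 18.8
position: [0.6326, -0.0383, 0.1016]
tcp_rot: [-3.141, 0.011, -3.092]
wrist_force: [0.6, -0.5, 0.6]
finger_gap: 0.588
grasp_force: 0.0
```

```bash
python3 plan.py .473,-.163,.08,139.5,7 .473,-.163,.05,139.5,1 .473,-.163,.004,139.5,3; python3 - <<'E'
from h import *
cv2.imwrite("pics/mid2.png",cv2.resize(cam("side")["image"][130:260,170:370,::-1],None,fx=4,fy=4,interpolation=cv2.INTER_CUBIC))
E
```

```text
[[[0.059, -0.042, 0.007, 0, 0, 0.034], [0.055, -0.048, 0.007, 0, 0.001, 0.034], [0.049, -0.053, 0.007, 0, 0, 0.035], [0.043, -0.058, 0.007, 0, 0.001, 0.034], [0.036, -0.063, 0.008, 0, 0, 0.035], [0.029, -0.066, 0.007, 0.001, 0, 0.034], [0.023, -0.069, 0.008, 0, 0.001, 0.035], [0, 0, 0.075, 0, 0, -0.0]]]
[[[0, 0, 0.038, 0, 0, -0.0], [0, 0, 0.039, 0, 0, -0.0], [0, 0, 0.038, 0, 0, -0.0], [0, 0, 0, 0, 0, 0], [0, 0, 0, 0, 0, 0], [0, 0, 0, 0, 0, 0], [0, 0, 0, 0, 0, 0], [0, 0, 0, 0, 0, 0]]]
```

View pics/mid2.png

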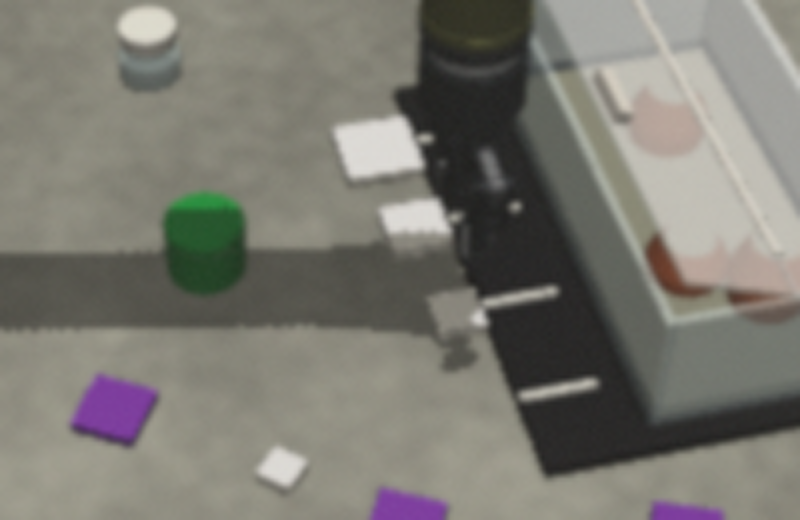

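The crop shows the 64, 50 and 38 tiles against the plinth at their marks, at (380,150), (415,225) and (455,310). The small tile at (282,468) is still to be done. I'll replan the pick with the grasp offset on the right side.

```bash
python3 plan.py .472,-.158,.08,139.5,7 .472,-.158,.05,139.5,1 .472,-.158,.004,139.5,3
```

```text
[[[0.059, -0.04, 0.006, 0, 0, 0.034], [0.054, -0.046, 0.006, 0, 0, 0.034], [0.049, -0.052, 0.007, 0, 0, 0.035], [0.043, -0.056, 0.006, 0, 0, 0.034], [0.037, -0.061, 0.007, 0, 0.001, 0.035], [0.03, -0.065, 0.006, 0.001, 0, 0.034], [0.023, -0.067, 0.007, 0, 0.001, 0.035], [0, 0, 0.075, 0, 0, -0.0]]]
[[[0, 0, 0.038, 0, 0, -0.0], [0, 0, 0.039, 0, 0, -0.0], [0, 0, 0.038, 0, 0, -0.0], [0, 0, 0, 0, 0, 0], [0, 0, 0, 0, 0, 0], [0, 0, 0, 0, 0, 0], [0, 0, 0, 0, 0, 0], [0, 0, 0, 0, 0, 0]]]
```

Call:
apply_moves --motion '[[[0.059, -0.04, 0.006, 0, 0, 0.034], [0.054, -0.046, 0.006, 0, 0, 0.034], [0.049, -0.052, 0.007, 0, 0, 0.035], [0.043, -0.056, 0.006, 0, 0, 0.034], [0.037, -0.061, 0.007, 0, 0, 0.035], [0.03, -0.065, 0.006, 0, 0, 0.034], [0.023, -0.067, 0.007, 0, 0, 0.035], [0, 0, 0.075, 0, 0, 0]]]' --fingers 48

```text
t: 19.65
position: [0.4686, -0.1611, 0.0492]
tcp_rot: [3.139, 0.004, 2.427]
wrist_force: [0.8, 0.5, -0.4]
finger_gap: 0.563
grasp_force: 0.0
```

Call:
apply_moves --motion '[[[0, 0, 0.038, 0, 0, 0], [0, 0, 0.039, 0, 0, 0], [0, 0, 0.038, 0, 0, 0], [0, 0, 0, 0, 0, 0], [0, 0, 0, 0, 0, 0], [0, 0, 0, 0, 0, 0], [0, 0, 0, 0, 0, 0], [0, 0, 0, 0, 0, 0]]]'

```text
t: 20.45
position: [0.4699, -0.1579, 0.0023]
tcp_rot: [3.141, 0.001, 2.435]
wrist_force: [0.5, 0.2, 0.5]
finger_gap: 0.563
grasp_force: 0.0
```

Call:
apply_moves --motion '[[[0, 0, 0, 0, 0, 0], [0, 0, 0, 0, 0, 0], [0, 0, 0, 0, 0, 0], [0, 0, 0, 0, 0, 0], [0, 0, 0, 0, 0, 0], [0, 0, 0, 0, 0, 0], [0, 0, 0, 0, 0, 0], [0, 0, 0, 0, 0, 0]]]' --fingers 18

```text
t: 21.25
position: [0.4697, -0.1579, 0.0022]
tcp_rot: [3.141, 0.0, 2.434]
wrist_force: [-0.6, 1.7, 5.1]
finger_gap: 0.318
grasp_force: 25.3
```

```bash
python3 plan.py .472,-.158,.06,139.5,2 .6235,-.133,.05,182.9,6 .6235,-.133,.0045,182.9,3
```

```text
[[[-0.002, 0.002, -0.072, 0, 0, -0.0], [-0.003, 0.002, -0.073, 0, 0, -0.0], [-0.041, 0.049, 0.004, 0, 0, -0.04], [-0.047, 0.043, 0.004, 0, 0, -0.04], [-0.052, 0.037, 0.004, 0, 0, -0.04], [-0.056, 0.03, 0.005, 0, 0, -0.04], [-0.06, 0.023, 0.004, 0, 0, -0.041], [-0.062, 0.016, 0.005, 0, 0, -0.04]]]
[[[0, 0, 0.038, 0, 0, -0.0], [0, 0, 0.038, 0, 0, -0.0], [0, 0, 0.037, 0, 0, -0.0], [0, 0, 0, 0, 0, 0], [0, 0, 0, 0, 0, 0], [0, 0, 0, 0, 0, 0], [0, 0, 0, 0, 0, 0], [0, 0, 0, 0, 0, 0]]]
```

Call:
apply_moves --motion '[[[-0.002, 0.002, -0.072, 0, 0, 0], [-0.003, 0.002, -0.073, 0, 0, 0], [-0.041, 0.049, 0.004, 0, 0, -0.04], [-0.047, 0.043, 0.004, 0, 0, -0.04], [-0.052, 0.037, 0.004, 0, 0, -0.04], [-0.056, 0.03, 0.005, 0, 0, -0.04], [-0.06, 0.023, 0.004, 0, 0, -0.041], [-0.062, 0.016, 0.005, 0, 0, -0.04]]]'

```text
t: 22.05
position: [0.6237, -0.1325, 0.0485]
tcp_rot: [3.141, -0.001, -3.086]
wrist_force: [-0.0, 0.9, -0.1]
finger_gap: 0.315
grasp_force: 24.8
```

Call:
apply_moves --motion '[[[0, 0, 0.038, 0, 0, 0], [0, 0, 0.038, 0, 0, 0], [0, 0, 0.037, 0, 0, 0], [0, 0, 0, 0, 0, 0], [0, 0, 0, 0, 0, 0], [0, 0, 0, 0, 0, 0], [0, 0, 0, 0, 0, 0], [0, 0, 0, 0, 0, 0]]]'

```text
t: 22.85
position: [0.6231, -0.1328, 0.0044]
tcp_rot: [3.142, 0.0, -3.092]
wrist_force: [-0.1, 0.3, -0.1]
finger_gap: 0.314
grasp_force: 26.6
```

Call:
apply_moves --motion '[[[-0.005, 0, 0, 0, 0, 0], [-0.005, 0, 0, 0, 0, 0], [-0.005, 0, 0, 0, 0, 0], [-0.005, 0, 0, 0, 0, 0], [0, 0, 0, 0, 0, 0], [0, 0, 0, 0, 0, 0], [0, 0, 0, 0, 0, 0], [0, 0, 0, 0, 0, 0]]]'

```text
t: 23.65
position: [0.631, -0.1325, 0.0042]
tcp_rot: [3.142, 0.0, -3.092]
wrist_force: [0.1, 0.1, -0.7]
finger_gap: 0.322
grasp_force: 26.6
```

Call:
apply_moves --motion '[[[0, 0, 0.004, 0, 0, 0], [-0.004, 0, 0, 0, 0, 0], [-0.005, 0, 0, 0, 0, 0], [-0.005, 0, 0, 0, 0, 0], [-0.005, 0, 0, 0, 0, 0], [0, 0, 0, 0, 0, 0], [0, 0, 0, 0, 0, 0], [0, 0, 0, 0, 0, 0]]]'

```text
t: 24.45
position: [0.6365, -0.1321, 0.0018]
tcp_rot: [3.141, -0.005, -3.092]
wrist_force: [-4.4, -0.2, 2.6]
finger_gap: 0.316
grasp_force: 26.8
```

Call:
apply_moves --motion '[[[0, 0, 0, 0, 0, 0], [0, 0, 0, 0, 0, 0], [0, 0, 0, 0, 0, 0], [0, 0, -0.05, 0, 0, 0], [0, 0, -0.1, 0, 0, 0], [0.04, 0, -0.08, 0, 0, 0], [0.08, -0.08, -0.05, 0, 0, 0], [0.08, -0.08, -0.05, 0, 0, 0]]]' --fingers 42

```text
t: 25.25
position: [0.5625, -0.1996, 0.1362]
tcp_rot: [-3.141, 0.002, -3.088]
wrist_force: [-0.1, -2.1, 0.1]
finger_gap: 0.492
grasp_force: 0.0
```

Call:
apply_moves --motion '[[[0.08, -0.08, 0, 0, 0, 0], [0.06, -0.1, 0, 0, 0, 0], [0, -0.1, 0, 0, 0, 0], [0, -0.1, 0, 0, 0, 0], [0, -0.1, 0, 0, 0, 0], [0, -0.1, 0, 0, 0, 0], [0, 0, 0, 0, 0, 0], [0, 0, 0, 0, 0, 0]]]'

```text
t: 26.05
position: [0.5171, -0.4356, 0.1343]
tcp_rot: [-3.141, -0.0, -3.094]
wrist_force: [-0.3, 0.3, -0.3]
finger_gap: 0.491
grasp_force: 0.0
```

```bash
python3 - <<'E'
from edge import *
d=cam("top");save(d,"top9.png")
cv2.imwrite("pics/end.png",cv2.resize(d["image"][120:190,180:325,::-1],None,fx=5.5,fy=5.5,interpolation=cv2.INTER_CUBIC))
for o in tiles(d): print(*o)
print(marks(d,[-.0506,.6476]).round(4))
E
```

```text
[270.1  99. ] [ 0.8253 -0.0433] [825.5 -42.9] [41.7 42.3] 89.9 140
[252.2 118.1] [0.7638 0.0142] [763.9  16.5] [  9.2 371.4] 2.8 191
[298.  152.5] [ 0.6528 -0.1313] [ 672.  -131.4] [28.6 89.8] 89.6 100
[267.6 142.6] [ 0.6847 -0.0348] [681.8 -34.5] [ 6.4 57.8] 89.8 26
[237.8 143. ] [0.6835 0.0603] [678.8  61.1] [57.8  6.4] 0.1 24
[208.2 147.2] [0.6701 0.1545] [672.5 154.4] [58.3  7.9] 3.7 24
[268.5 159.1] [ 0.632  -0.0374] [630.5 -37.5] [38.2 38.3] 89.9 133
[238.4 162.6] [0.6209 0.058 ] [621.1  57.8] [51.1 50.9] 0.1 237
[208.9 166.2] [0.6093 0.152 ] [609.2 151.9] [65.8 66.4] 3.3 391
[160.3 221.2] [0.4353 0.3044] [434.5 303.7] [50.8 50.3] 90.0 206
[[ 0.6398  0.1534  0.0567]
 [ 0.6446  0.0585  0.0435]
 [ 0.6494 -0.0364  0.0643]
 [ 0.6542 -0.1313  0.0611]]
```

View pics/end.png

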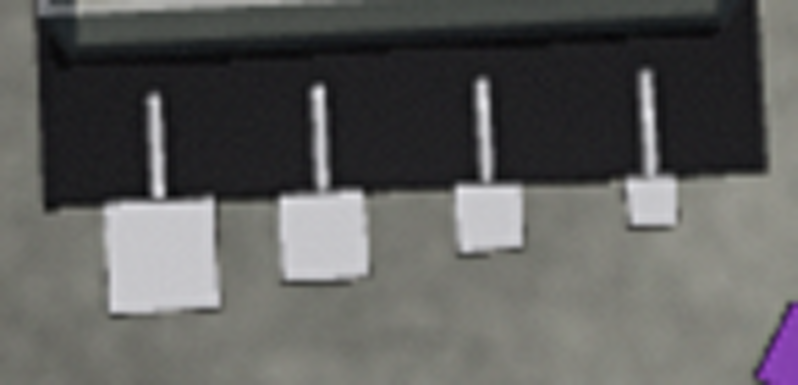

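View pics/top9.png

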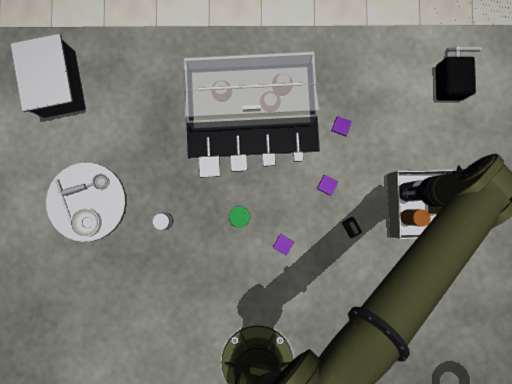

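The close-up shows all four tiles flush with the plinth and centred under their marks, at (162,255), (325,235), (490,217) and (652,202). The wide view shows the canister (239,217), jar (162,222) and cleaner (351,227) where they were, with the arm clear of everything.

```bash
python3 -c "
from cell import ticket;print(ticket.job_done())"
```

```text
the job is handed in; nothing more can be done
None
```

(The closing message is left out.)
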